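Find the unlocked drawer of the parts chest

TASK

Only one of the three drawers of the blue parts chest on the stall is unlocked, and it does not show which. Feel for it by pulling gently at the handles, without straining the lock, and pull the free drawer out as far as it goes; leave the two locked drawers shut and the things around the chest where they are.

Things in the scene. Friction and masses are not known exactly. Their poses are not given: they have to be found in the camera images.
- chest: Blue steel chest fixed to the table, 280 mm deep (x), 470 mm wide (y), 150 mm high. Origin: at table height under the middle of its front, in the plane of the drawers' outer faces. Its +x points away from the drawer fronts, its +y to the left drawer. The drawers slide along its -x. Flat top at 150 mm. Light grey drawer fronts 145 mm wide, 15 mm thick, their top edges 146 mm above the table.
- drawer_left_handle (a point): Middle of the steel bow handle of the left drawer (the chest's +y side). Bar 10 mm thick, level, 100 mm long along the chest's y, with a post at each end; its axis stands 46 mm out from the drawer front (clear gap 41 mm behind the bar) and 122.5 mm above the table (27.5 mm below the chest's top). Free space beneath it. It moves with the drawer; shut, it lies 46 mm in front (-x) of the chest's origin and 150 mm to its +y.
- drawer_mid_handle (a point): The same on the middle drawer (chest y = 0).
- drawer_right_handle (a point): The same on the right drawer (chest y = -150 mm).
- drawer_left (a joint): How far the left drawer is out, in m: 0 fully shut, 0.14 at its end stop. Unlocked it slides with about 4 N of friction (more when pulled fast: 8 N per m/s) and stays where it is left. Locked it has about 4 mm of play, then the lock holds it, giving 0.5 to 2 mm at 20 N. More than 45 N on the lock strains it.
- drawer_mid (a joint): The same for the middle drawer.
- drawer_right (a joint): The same for the right drawer.
- lock_case: The lock inside the chest, at its back, out of sight and out of reach; it is fixed to the chest and its pose does not tell which drawers are locked. Exactly two of the drawers are locked, and this does not change.
- cylinder_barrel: Bystander: finned aluminium engine cylinder standing on the table to the left of the chest's front, 88 x 82 mm, 85 mm high, 0.9 kg. Origin: centre of its underside.
- headlamp: Bystander: red headlamp shell lying face down on the table to the right of the chest's front, 124 mm across its two ears, 110 mm across its chrome rim, 80 mm high, 0.5 kg. Origin: centre of its underside.
- tin: Bystander: round tin, 66 mm across, 100 mm high, standing on the middle of the chest's top. Origin: centre of its underside.

How it is judged:
At the end, for the whole second after the job is handed in: One drawer (the unlocked one) stands out by more than 128 mm of its 140 mm travel, and the other two are out by less than 12 mm (((value of joint drawer_left above 0.128 m and value of joint each of drawer_mid, drawer_right below 0.012 m) or (value of joint drawer_mid above 0.128 m and value of joint each of drawer_left, drawer_right below 0.012 m) or (value of joint drawer_right above 0.128 m and value of joint each of drawer_left, drawer_mid below 0.012 m))); the robot touches nothing.
It fails at once if the lock is strained: a locked drawer pulls on it with more than 45 N (contact force between lock_case and chest above 45 N).
It fails at once if the cylinder barrel is shifted more than 20 mm (distance of cylinder_barrel from where it was at the start of the episode above 0.02 m).
It fails at once if the headlamp is shifted more than 20 mm (distance of headlamp from where it was at the start of the episode above 0.02 m).
It fails at once if the tin on the chest is shifted more than 20 mm (distance of tin from where it was at the start of the episode above 0.02 m).
It also fails if it takes over 54 s, if anything falls off the work surface, if the arm or the gripper's body presses on something with over 40 N, if the wrist force passes 120 N, or if a joint passes its speed limit or range.

ROBOT

A 6-joint arm with a two-finger parallel gripper is mounted at the origin on the work surface. World frame = base frame: x ahead of the robot, y to its left, z up, the work surface at z = 0. Lengths are in m, angles in rad, forces in N, time in s.
With the tool pointing down it reaches from about 0.375 to 0.9 m from the base axis. Payload 3.1 kg.
Tool frame: the origin (TCP) lies on the centre line of the jaws, within the pads' length; the fingertips stand bot.tips_ahead ahead of it and the grasp point (between the pads) is the TCP (bot.tips_ahead is the distance from the TCP to the fingertips, in m); x points along the fingers, z is the direction in which the jaws open and shut, and the axes are right-handed (so a half turn about x gives the same grasp; the last joint's range is limited). The gripper opens to 85 mm and grips with 20 to 120 N. Pads are 22 mm wide; open, the fingers measure 114 mm over their backs; the gripper's body (76 mm by 85 mm) begins 54 mm behind the grasp point. The pads swing forward as they close: fully open they stand 13 mm farther back than shut.
Start: joints at [1.01, 0.527, 1.433, -0, 1.181, -0.178], TCP at [0.233, 0.58, 0.211] pointing down, gripper open.
Joint ranges: [-3.08, 3.08], [-0.75, 2.2], [0.22, 2.44], [-1.43, 4.57], [0, 2.65], [-2.85, 2.85]. Speed limits (rad/s): [2.79, 2.79, 3.14, 3.14, 3.14, 3.14].

INTERFACE

Orientations are given as a unit quaternion [w, x, y, z].
In Python, from station import bot gives the robot as it stands. The module is installed in compiled form; this text tells all that it offers.
- The arm moves only by the shell command python3 -m handwheel 'ROWS' [OPENING]. ROWS is JSON, a list of rows, each a list of 4 numbers: the shift along the tool's x, y, z in m, then the turn about the tool's x in rad. A call has 1 to 10 rows; each row shifts and turns the commanded pose from where the row before left it, along the tool's axes as they then stand; what a row does not reach is not made up. A row lasts 1/8 s, in which the tool goes at most 62.5 mm and 10.7 degrees, less where a joint would pass 70% of its speed; a pose out of reach is approached as far as the arm can. A call with a gripper value outside its range is refused whole. OPENING is the opening in per cent of the stroke, from 0 (shut) to 100 (fully open), set as the call begins (- or left out, the last holds). The fingers move at their own pace and stop on an object; the grip force is fixed at half the most. Time passes only in rows, so rows that do not move let the fingers close. It gives the time, the measured TCP pose, the force and the opening at its end, in the units of the state.
- bot.read_state(): the state, without advancing time (a new reading comes with each control period).
- bot.camera(name): name is "scene" or "side" or "wrist"; returns (picture, depth): 400x640x3 uint8, red, green, blue; 400x640 float32, m along the optical axis (not along the pixel's ray), 0 where there is no reading.
- bot.camera_model(name): a dict with "mtx" (3x3 intrinsics, pixels), "camera_from_world" (4x4, takes a point from world to camera coordinates); the wrist camera has in their place "mount" (4x4, takes a point from camera to tool coordinates, whose origin is the TCP and whose axes are the tool frame's). Camera axes: x right, y down, z forward; pixel columns grow to the right and rows downward; lengths in m; the calibration is good to about 2 mm. A picture is of the moment at which its call begins: read the wrist's pose just before it. camera_model takes no time and is no camera call.
- bot.close_job(): hands the job in, once; it reports no verdict.
The state is a dict: "time_s": time; "joint_pos": joint angles; "qvel": joint speeds; "tau": joint torques, N m; "tcp_pos": TCP position; "tcp_rot": TCP orientation; "wrist_force": force on the tool from outside, world axes, zero at the start; "torque": the same for the moment, N m; "gripper_width": finger opening in m.
Only numpy, scipy, OpenCV 4.12 (cv2) and the standard library are available. Lean on these libraries where they do the work, as an engineer would, in place of code of your own. Each camera call takes 0.05 s, during which the arm holds its last target.

## Working session

There is one attempt and no reset: what is moved stays moved. The work goes in short steps, Python scripts to look and compute and a shell command to move; the robot and the scene stay as the last step left them, time stands still between calls to the robot, and variables do not carry over. Pictures are saved under pics/ and viewed, and the job is handed in when it is done.

```bash
mkdir -p pics; cat > h.py <<'E'
from station import bot
import numpy as np, cv2
def snap(n,f):
    p,d=bot.camera(n); cv2.imwrite(f'pics/{f}.png',p[:,:,::-1]); np.save(f'pics/{f}.npy',d); return p,d
def world(n,d):
    m=bot.camera_model(n);K=np.array(m['mtx']);T=np.linalg.inv(np.array(m['camera_from_world']))
    v,u=np.mgrid[:d.shape[0],:d.shape[1]]
    P=np.stack([(u-K[0,2])/K[0,0]*d,(v-K[1,2])/K[1,1]*d,d,np.ones_like(d)],-1)
    return (P@T.T)[...,:3]
E
python3 - <<'E'
from h import *
s=bot.read_state(); print(s, bot.tips_ahead)
for n in('scene','side'): snap(n,n+'0')
E
```

```text
{'time_s': 0.0, 'joint_pos': array([ 1.01046653e+00,  5.28449597e-01,  1.43394983e+00, -2.93019038e-05,
        1.18139862e+00, -1.78519664e-01]), 'qvel': array([ 0.00016615,  0.00028449, -0.00073167,  0.00188625, -0.00113403,
        0.00012798]), 'tau': array([-5.27598513e-04, -4.42334890e+01, -1.78030103e+01, -2.40239997e-04,
        8.24905612e-03,  1.62962567e-05]), 'tcp_pos': array([0.23244265, 0.57932045, 0.20972874]), 'tcp_rot': array([ 0.58507833, -0.39636951,  0.58649705,  0.39572184]), 'wrist_force': array([-1.27771767,  0.43839242, -0.1630246 ]), 'torque': array([-0.03341256, -0.01175086,  0.04468737]), 'gripper_width': 0.0854040889860023} 0.019
```

View pics/scene0.png

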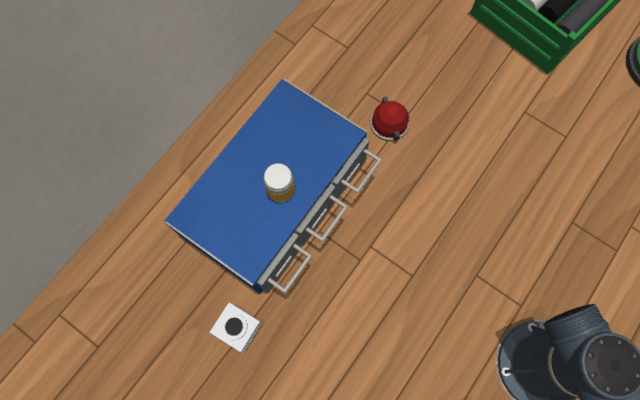

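View pics/side0.png

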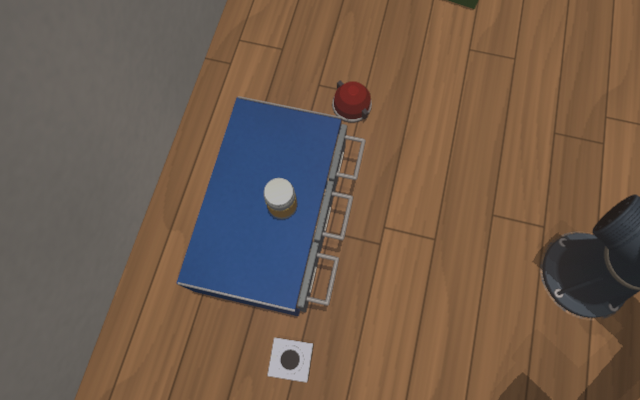

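The scene view shows the chest (top corners about (283,80), (366,133), (258,288), (167,222)). The three handles are at about (361,172), (327,218) and (290,270), with the headlamp at (391,120) and the barrel at (235,327). Next I'll fit the chest pose.

```bash
python3 - <<'E'
from h import *
for n in('scene','side'):
    im=cv2.imread(f'pics/{n}0.png').astype(int); d=np.load(f'pics/{n}0.npy'); P=world(n,d)
    b,g,r=im[...,0],im[...,1],im[...,2]
    m=(b>r+50)&(b>g+30)&(abs(P[...,2]-.15)<.012)&(d>0)
    q=P[m]; print(n,m.sum(),'z',np.median(q[:,2]))
    (c,sz,a)=cv2.minAreaRect(q[:,:2].astype(np.float32)); box=cv2.boxPoints((c,sz,a)); print(c,sz,a); print(box)
    # handle points: z in .11...13, near front
    e=box; 
    k=(P[...,2]>.105)&(P[...,2]<.135)&(d>0)&(b<256)
    qq=P[k]; 
    # chest frame: front mid = midpoint of long edge nearest robot
    mids=[((e[i]+e[(i+1)%4])/2,np.linalg.norm(e[i]-e[(i+1)%4])) for i in range(4)]
    f=min([x for x,l in mids if l>.4],key=np.linalg.norm); bk=max([x for x,l in mids if l>.4],key=np.linalg.norm)
    X=(bk-f)/np.linalg.norm(bk-f);Y=np.array([-X[1],X[0]])
    print('front',f,'X',X,np.arctan2(X[1],X[0]))
    l=(qq[:,:2]-f)@np.stack([X,Y],1)
    for y in(-.15,0,.15):
        s=l[(abs(l[:,1]-y)<.035)&(l[:,0]<-.02)&(l[:,0]>-.09)]
        s2=l[(abs(l[:,1]-y)<.07)&(l[:,0]<-.035)&(l[:,0]>-.09)]
        z=qq[(abs(l[:,1]-y)<.035)&(l[:,0]<-.02)&(l[:,0]>-.09),2]
        print(y,len(s),np.median(s,0),np.percentile(s[:,0],[5,95]),np.median(z),np.percentile(s2[:,1],[1,99]), f+np.median(s[:,0])*X+y*Y)
    for nm,k in(('red',(r>g+60)&(r>b+60)&(P[...,2]>.03)),):
        print(nm,np.median(P[k],0))
E
```

```text
scene 18291 z 0.14914901954551252
(0.7995205521583557, 0.03672182559967041) (0.26570338010787964, 0.46439120173454285) 1.0108046531677246
[[ 0.66259336  0.26653767]
 [ 0.67078567 -0.19778126]
 [ 0.93644774 -0.19309402]
 [ 0.92825544  0.27122492]]
front [0.6666895 0.0343782] X [0.9998443  0.01764091] 0.017641824
-0.15 103 [-0.06413261 -0.14775996] [-0.06784181 -0.05925719] 0.125684930677872 [-0.2027387  -0.09339087] [ 0.60521303 -0.11672981]
0 117 [-0.06452108  0.00032494] [-0.06841195 -0.05953212] 0.12578863136881546 [-0.05307175  0.05654325] [0.60217848 0.03323999]
0.15 126 [-0.0635292   0.15072287] [-0.06754339 -0.05908232] 0.12509158520738883 [0.09764578 0.20591627] [0.60052407 0.18323414]
red [ 0.66156548 -0.30808734  0.06606646]
side 20652 z 0.14974624534210024
(0.7998043298721313, 0.03859853744506836) (0.26324641704559326, 0.46147051453590393) 1.0048506259918213
[[ 0.6641549   0.26699004]
 [ 0.67224777 -0.19440952]
 [ 0.9354538  -0.18979296]
 [ 0.9273609   0.2716066 ]]
front [0.6682013  0.03629026] X [0.9998463  0.01753702] 0.01753792
-0.15 111 [-0.06432136 -0.14882605] [-0.06858956 -0.05964931] 0.1262818108800312 [-0.20425215 -0.09490849] [ 0.6065204 -0.1148147]
0 127 [-6.46090506e-02  5.28708958e-06] [-0.06906275 -0.06027888] 0.12600792563757035 [-0.05360554  0.05434025] [0.60360221 0.03515721]
0.15 143 [-0.06382502  0.1504826 ] [-0.06815172 -0.05927976] 0.12616952260236625 [0.09565117 0.20412653] [0.60175556 0.18514791]
red [ 0.66603009 -0.31468487  0.07262251]
```

```bash
cat >> h.py <<'E'
from scipy.spatial.transform import Rotation as Ro
YAW=.0175
X=np.array([np.cos(YAW),np.sin(YAW),0]);Yc=np.array([-X[1],X[0],0])
O=np.array([.603,.0342,.1225])  # mid handle
def st():
    s=bot.read_state();w=s['tcp_rot'];R=Ro.from_quat([*w[1:],w[0]]).as_matrix();return s,R
def rel(t):
    s,R=st(); print('t',s['time_s'],'tcp',s['tcp_pos'].round(4),'shift in tool',(R.T@(np.array(t)-s['tcp_pos'])).round(4)); print(R.round(3)); 
    z=R[:,2]; print('jaw yaw',np.arctan2(z[1],z[0]),'F chest',(s['wrist_force']@np.stack([X,Yc,[0,0,1]],1)).round(2),'q6',s['joint_pos'].round(3))
E
python3 - <<'E'
from h import *
rel(O+.15*Yc-.003*X+[0,0,.0875])
E
```

```text
t 0.1 tcp [0.2325 0.5794 0.2098] shift in tool [ 1.000e-04 -4.859e-01 -2.309e-01]
[[-0.001 -0.928  0.373]
 [-0.002  0.373  0.928]
 [-1.     0.    -0.002]]
jaw yaw 1.1890208447276445 F chest [-0.32  0.69  0.14] q6 [ 1.011  0.528  1.434 -0.     1.181 -0.179]
```

```bash
python3 -m handwheel '[[0,-0.0243,-0.0116,0],[0,-0.0486,-0.0231,0],[0,-0.0486,-0.0231,0],[0,-0.0486,-0.0231,0],[0,-0.0486,-0.0231,0],[0,-0.0486,-0.0231,0],[0,-0.0486,-0.0231,0],[0,-0.0486,-0.0231,0],[0,-0.0486,-0.0231,0],[0,-0.0486,-0.0231,0]]' 50
python3 -m handwheel '[[0,-0.0243,-0.0116,0],[0,0,0,0.1674],[0,0,0,0.1674],[0,0,0,0.1674],[0,0,0,0.1674],[0,0,0,0.1674],[0,0,0,0.1674],[0,0,0,0.1674],[0,0,0,0],[0,0,0,0]]'
python3 - <<'E'
from h import *
rel(O+.15*Yc-.003*X+[0,0,.0875])
snap('wrist','w1');snap('scene','s1')
E
```

```text
time_s: 1.35
tcp_pos: [0.5802, 0.2028, 0.2103]
tcp_rot: [0.586, -0.396, 0.586, 0.396]
wrist_force: [0.8, 0.6, 0.1]
gripper_width: 0.0428
time_s: 2.6
tcp_pos: [0.5973, 0.1849, 0.2105]
tcp_rot: [0.707, -0.007, 0.707, 0.007]
wrist_force: [0.6, -0.2, -0.2]
gripper_width: 0.0427
t 2.6 tcp [0.5973 0.1849 0.2105] shift in tool [ 0.0005 -0.0007  0.0001]
[[-0.001 -0.02   1.   ]
 [ 0.     1.     0.02 ]
 [-1.     0.    -0.001]]
jaw yaw 0.02010690423091912 F chest [ 0.56 -0.19 -0.15] q6 [0.122 0.528 1.432 0.    1.182 0.101]
```

View pics/w1.png

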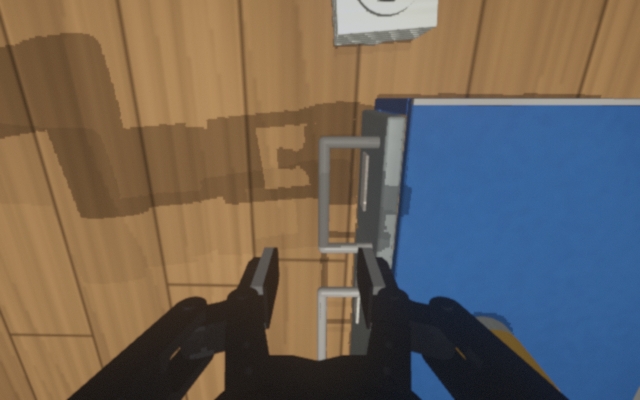

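View pics/s1.png

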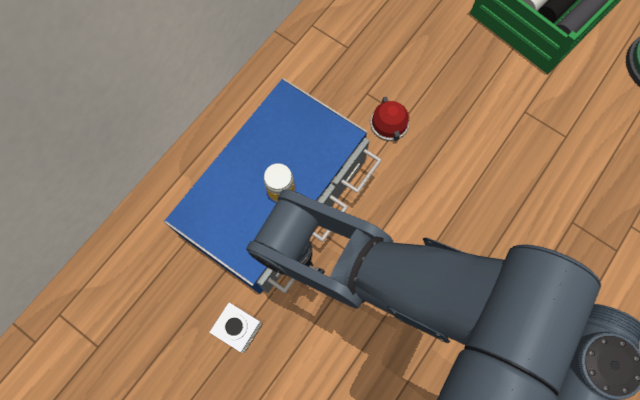

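```bash
python3 - <<'E'
from h import *
m=bot.camera_model('wrist');K=np.array(m['mtx']);M=np.array(m['mount']);s,R=st();d=np.load('pics/w1.npy')
v,u=np.mgrid[:400,:640]
P=np.stack([(u-K[0,2])/K[0,0]*d,(v-K[1,2])/K[1,1]*d,d,np.ones_like(d)],-1)@M.T
W=P[...,:3]@R.T+s['tcp_pos']
L=(W-O)@np.stack([X,Yc,[0,0,1]],1)
for y in(-.15,0,.15):
    k=(d>0)&(abs(L[...,1]-y)<.03)&(abs(L[...,0])<.03)&(L[...,2]>-.02)&(L[...,2]<.015)
    q=L[k]; print(y,k.sum(), np.percentile(q[:,0],[2,50,98]) if k.sum() else '', np.median(q[:,2]) if k.sum() else '')
    k=(d>0)&(abs(L[...,1]-y)<.07)&(abs(L[...,0])<.006)&(abs(L[...,2])<.015)
    if k.sum(): print(np.percentile(L[k][:,1],[1,99]))
E
```

```text
-0.15 0  
0 434 [-0.00225859  0.00211183  0.00730727] 0.004730074554398805
[-0.03448201  0.0544735 ]
0.15 728 [-0.00161985  0.00295265  0.00800476] 0.004501167853341245
[0.09880828 0.20378203]
```

Wrist view: the left handle bar runs from (325,140) to (325,250), with the jaws at 43 mm opening. The depth agrees with my estimate to about 3 mm. The jaws straddle the bar, so I'll descend.

```bash
python3 -m handwheel '[[0.01,0,0,0],[0.015,0,0,0],[0.015,0,0,0],[0.015,0,0,0],[0.015,0,0,0],[0.012,0,0,0],[0.006,0,0,0],[0,0,0,0],[0,0,0,0]]'
python3 - <<'E'
from h import *
rel(O+.15*Yc-.003*X)
E
```

```text
time_s: 3.82
tcp_pos: [0.5982, 0.1845, 0.1233]
tcp_rot: [0.708, -0.006, 0.707, 0.006]
wrist_force: [-0.5, -0.4, 0.2]
gripper_width: 0.0426
t 3.825 tcp [0.5982 0.1845 0.1233] shift in tool [ 0.0008 -0.0004 -0.0009]
[[ 0.001 -0.017  1.   ]
 [ 0.     1.     0.017]
 [-1.     0.     0.001]]
jaw yaw 0.01720361959615871 F chest [-0.54 -0.42  0.17] q6 [0.121 0.633 1.509 0.    0.999 0.104]
```

```bash
python3 -m handwheel '[[0,0,-0.001,0],[0,0,-0.001,0],[0,0,-0.001,0],[0,0,-0.001,0],[0,0,-0.001,0],[0,0,-0.001,0],[0,0,0,0]]'
for i in 1 2 ; do python3 -m handwheel '[[0,0,-0.001,0],[0,0,-0.001,0],[0,0,0,0]]';done
```

```text
time_s: 4.7
tcp_pos: [0.5916, 0.1843, 0.1227]
tcp_rot: [0.707, -0.006, 0.707, 0.006]
wrist_force: [-0.1, -0.4, -0.4]
gripper_width: 0.0428
time_s: 5.08
tcp_pos: [0.5896, 0.1843, 0.1227]
tcp_rot: [0.707, -0.006, 0.707, 0.006]
wrist_force: [-0.4, 0.1, 0.3]
gripper_width: 0.0426
time_s: 5.45
tcp_pos: [0.5876, 0.1843, 0.1227]
tcp_rot: [0.707, -0.006, 0.707, 0.006]
wrist_force: [-0.2, -0.6, -1.5]
gripper_width: 0.0426
```

```bash
python3 -m handwheel '[[0,0,-0.001,0],[0,0,0,0]]'
```

```text
time_s: 5.7
tcp_pos: [0.5866, 0.1843, 0.1227]
tcp_rot: [0.707, -0.006, 0.707, 0.006]
wrist_force: [0.1, 0.6, 1.6]
gripper_width: 0.0425
```

```bash
python3 -m handwheel '[[0,0,-0.001,0],[0,0,0,0]]'
```

```text
time_s: 5.95
tcp_pos: [0.5856, 0.1842, 0.1227]
tcp_rot: [0.707, -0.006, 0.707, 0.006]
wrist_force: [0.8, 0.4, -0.3]
gripper_width: 0.0425
```

```bash
python3 -m handwheel '[[0,0,-0.001,0],[0,0,0,0]]'
```

```text
time_s: 6.2
tcp_pos: [0.5846, 0.1842, 0.1227]
tcp_rot: [0.707, -0.006, 0.707, 0.006]
wrist_force: [-0.2, 0.6, 0.5]
gripper_width: 0.043
```

```bash
python3 -m handwheel '[[0,0,-0.001,0],[0,0,0,0]]'
```

```text
time_s: 6.45
tcp_pos: [0.5836, 0.1842, 0.1227]
tcp_rot: [0.707, -0.006, 0.707, 0.006]
wrist_force: [0.1, -0.5, 0.9]
gripper_width: 0.0427
```

```bash
python3 -m handwheel '[[0,0,-0.001,0],[0,0,0,0]]'
```

```text
time_s: 6.7
tcp_pos: [0.5826, 0.1842, 0.1227]
tcp_rot: [0.707, -0.006, 0.707, 0.006]
wrist_force: [0.2, 0.8, -0.2]
gripper_width: 0.0427
```

```bash
python3 -m handwheel '[[0,0,-0.001,0],[0,0,0,0]]'
```

```text
time_s: 6.95
tcp_pos: [0.5816, 0.1842, 0.1227]
tcp_rot: [0.707, -0.006, 0.707, 0.006]
wrist_force: [0.2, 0.6, -0.5]
gripper_width: 0.0428
```

```bash
python3 -m handwheel '[[0,0,-0.001,0],[0,0,0,0]]'
```

```text
time_s: 7.2
tcp_pos: [0.5806, 0.1842, 0.1227]
tcp_rot: [0.707, -0.006, 0.707, 0.006]
wrist_force: [0.0, -0.1, -0.9]
gripper_width: 0.043
```

```bash
python3 - <<'E'
from h import *
snap('wrist','w2');p,d=snap('side','sd2')
E
```

```text
(no output)
```

View pics/w2.png

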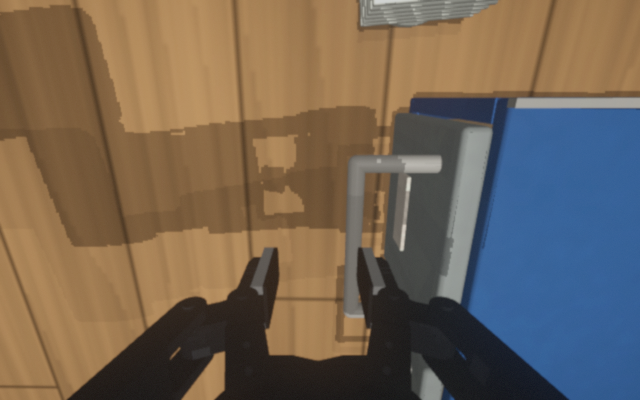

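```bash
python3 -m handwheel '[[0,0,-0.001,0],[0,0,0,0]]'
```

```text
time_s: 7.55
tcp_pos: [0.5796, 0.1841, 0.1227]
tcp_rot: [0.707, -0.006, 0.707, 0.006]
wrist_force: [-1.0, -0.3, 0.5]
gripper_width: 0.0429
```

The bar (355,160–315) is right at the rear pad (360,270), so contact is imminent. I'll continue in 1 mm steps.

```bash
python3 -m handwheel '[[0,0,-0.001,0],[0,0,0,0]]'
```

```text
time_s: 7.8
tcp_pos: [0.5786, 0.1841, 0.1227]
tcp_rot: [0.707, -0.006, 0.707, 0.006]
wrist_force: [0.6, 0.5, -0.4]
gripper_width: 0.0427
```

```bash
python3 -m handwheel '[[0,0,-0.001,0],[0,0,0,0]]'
```

```text
time_s: 8.05
tcp_pos: [0.5776, 0.1841, 0.1227]
tcp_rot: [0.707, -0.006, 0.707, 0.006]
wrist_force: [-0.7, -0.1, -0.2]
gripper_width: 0.0428
```

```bash
python3 -m handwheel '[[0,0,-0.001,0],[0,0,0,0]]'
```

```text
time_s: 8.3
tcp_pos: [0.5766, 0.1841, 0.1227]
tcp_rot: [0.707, -0.006, 0.707, 0.006]
wrist_force: [0.0, 0.0, 0.6]
gripper_width: 0.043
```

```bash
python3 - <<'E'
from h import *
# left drawer/mid front top compare in wrist pic w2
m=bot.camera_model('wrist');K=np.array(m['mtx']);M=np.array(m['mount'])
def go(f):
    s,R=st();snap('wrist',f);d=np.load(f'pics/{f}.npy')
    v,u=np.mgrid[:400,:640]
    P=np.stack([(u-K[0,2])/K[0,0]*d,(v-K[1,2])/K[1,1]*d,d,np.ones_like(d)],-1)@M.T
    W=P[...,:3]@R.T+s['tcp_pos'];L=(W-O)@np.stack([X,Yc,[0,0,1]],1)
    k=(d>0)&(L[...,1]>.165)&(L[...,1]<.19)&(abs(L[...,0])<.03)&(abs(L[...,2])<.015)
    print('bar',k.sum(),np.percentile(L[k][:,0],[2,50,98]),'z',np.median(L[k][:,2]))
    k=(d>0)&(L[...,1]>.165)&(L[...,1]<.215)&(L[...,0]>.02)&(L[...,0]<.07)&(L[...,2]<.01)&(L[...,2]>-.05)
    print('front',k.sum(),np.percentile(L[k][:,0],[2,50,98]))
go('w3')
E
```

```text
bar 699 [-0.00193767  0.00221923  0.00750151] z 0.004442238013995903
front 3343 [0.02213739 0.04877803 0.04941979]
```

View pics/w3.png

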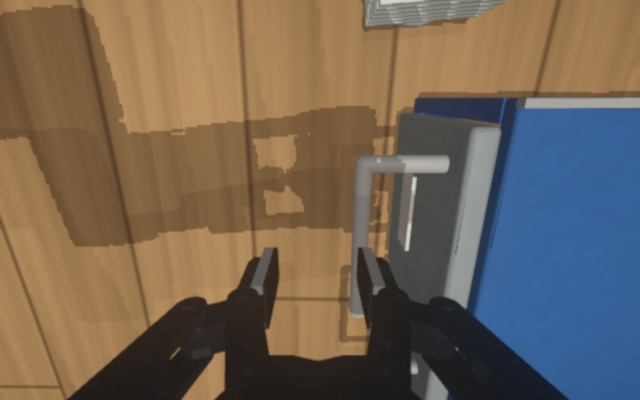

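```bash
python3 - <<'E'
from h import *
m=bot.camera_model('wrist');K=np.array(m['mtx']);M=np.array(m['mount'])
print(K.round(1),M.round(3))
d=np.load('pics/w3.npy'); s,R=st()
for (u,v) in [(362,170),(360,230),(357,250),(357,262),(358,290),(358,310),(363,260),(368,255),(372,262),(385,280),(395,300),(270,255),(430,163),(440,250),(300,350),(300,220)]:
    z=d[v,u]; p=(M@[(u-K[0,2])/K[0,0]*z,(v-K[1,2])/K[1,1]*z,z,1])[:3]; w=R@p+s['tcp_pos']
    print(u,v,round(float(z),4),'tool',p.round(4),'chest',((w-O)@np.stack([X,Yc,[0,0,1]],1)).round(4))
E
```

```text
[[294.7   0.  317.4]
 [  0.  294.7 199.3]
 [  0.    0.    1. ]] [[ 0.    -0.329  0.944 -0.163]
 [ 0.001 -0.944 -0.329  0.085]
 [ 1.     0.001 -0.     0.001]
 [ 0.     0.     0.     1.   ]]
362 170 0.162 tool [-0.0051  0.0473  0.0253] chest [0.0017 0.1976 0.0054]
360 230 0.174 tool [-0.0051  0.0111  0.026 ] chest [0.0023 0.1614 0.0053]
357 250 0.1777 tool [-0.0056 -0.0019  0.0247] chest [0.001  0.1484 0.0059]
357 262 0.1594 tool [-0.0241  0.001   0.0222] chest [-0.0014  0.1513  0.0243]
358 290 0.1873 tool [-0.0056 -0.0306  0.0266] chest [0.003  0.1197 0.0058]
358 310 0.1932 tool [-0.0049 -0.0467  0.0275] chest [0.0038 0.1036 0.0051]
363 260 0.1414 tool [-0.0395  0.0114  0.0227] chest [-0.0009  0.1617  0.0397]
368 255 0.1462 tool [-0.0345  0.0113  0.0259] chest [0.0023 0.1616 0.0347]
372 262 0.1405 tool [-0.0406  0.011   0.0269] chest [0.0032 0.1613 0.0408]
385 280 0.1318 tool [-0.0508  0.008   0.0311] chest [0.0074 0.1583 0.0511]
395 300 0.1124 tool [-0.0699  0.0122  0.0304] chest [0.0068 0.1625 0.0701]
270 255 0.146 tool [-0.0347  0.0113 -0.0227] chest [-0.0463  0.1616  0.0349]
430 163 0.1611 tool [-0.0047  0.0512  0.0623] chest [0.0387 0.2015 0.005 ]
440 250 0.173 tool [-0.0099  0.0005  0.0728] chest [0.0491 0.1508 0.0101]
300 350 0.3683 tool [ 0.1223 -0.2137 -0.0208] chest [-0.0446 -0.0633 -0.1221]
300 220 0.3094 tool [ 0.1216 -0.0369 -0.0175] chest [-0.0411  0.1134 -0.1213]
```

View pics/sd2.png

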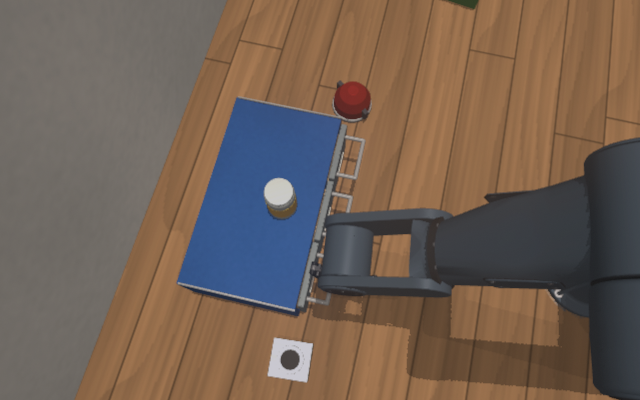

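The depth puts the visible fingertips about 30 mm behind the reported TCP (z about 0.153). They're above the bar (top 0.1275), which fits the lack of contact. I'll recentre over the bar and then go lower, watching the force.

```bash
python3 -m handwheel '[[0,0,0.006,0],[0,0,0.006,0],[0,0,0.006,0],[0,0,0.006,0],[0,0,0,0],[0.005,0,0,0],[0.005,0,0,0],[0.005,0,0,0],[0.005,0,0,0],[0,0,0,0]]'
python3 - <<'E'
from h import *
snap('wrist','w4')
E
```

```text
time_s: 9.6
tcp_pos: [0.6003, 0.1845, 0.1021]
tcp_rot: [0.707, -0.006, 0.708, 0.006]
wrist_force: [0.3, -0.0, -0.4]
gripper_width: 0.0427
```

View pics/w4.png

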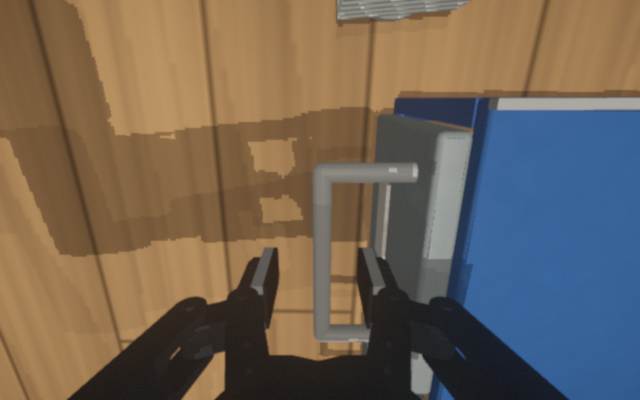

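The bar (322,170–335) now runs between the jaws (tips at rows 250–320). I'll descend further.

```bash
python3 -m handwheel '[[0.004,0,0,0],[0.004,0,0,0],[0.004,0,0,0],[0,0,0,0]]'
```

```text
time_s: 10.15
tcp_pos: [0.6004, 0.1845, 0.0902]
tcp_rot: [0.707, -0.006, 0.707, 0.006]
wrist_force: [-0.4, -0.1, 0.3]
gripper_width: 0.0423
```

```bash
python3 -m handwheel '[[0.004,0,0,0],[0.004,0,0,0],[0.002,0,0,0],[0,0,0,0]]'
python3 - <<'E'
from h import *
snap('wrist','w5')
E
```

```text
time_s: 10.65
tcp_pos: [0.6006, 0.1845, 0.0805]
tcp_rot: [0.707, -0.006, 0.707, 0.006]
wrist_force: [-0.1, -1.2, 0.7]
gripper_width: 0.043
```

View pics/w5.png

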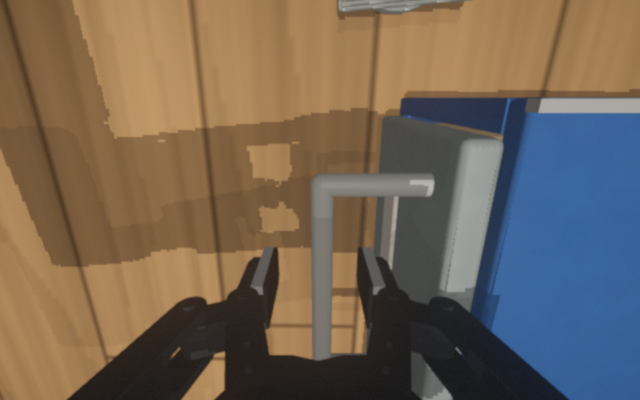

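```bash
python3 -m handwheel '[[0.004,0,0,0],[0,0,0,0]]'; python3 -m handwheel '[[0,0,-0.002,0],[0,0,-0.002,0],[0,0,-0.002,0],[0,0,-0.002,0],[0,0,-0.001,0],[0,0,0,0]]'
```

```text
time_s: 10.95
tcp_pos: [0.6026, 0.1847, 0.0787]
tcp_rot: [0.709, -0.006, 0.705, 0.006]
wrist_force: [-1.6, -0.0, 7.2]
gripper_width: 0.0427
time_s: 11.7
tcp_pos: [0.5916, 0.1844, 0.0766]
tcp_rot: [0.707, -0.006, 0.707, 0.006]
wrist_force: [-0.6, 0.5, -0.2]
gripper_width: 0.0427
```

```bash
python3 -m handwheel '[[0,0,-0.001,0],[0,0,0,0]]'
```

```text
time_s: 11.95
tcp_pos: [0.5907, 0.1843, 0.0767]
tcp_rot: [0.707, -0.006, 0.707, 0.006]
wrist_force: [0.2, -0.2, -0.2]
gripper_width: 0.0428
```

```bash
python3 -m handwheel '[[0,0,-0.001,0],[0,0,0,0]]'
```

```text
time_s: 12.2
tcp_pos: [0.5896, 0.1843, 0.0767]
tcp_rot: [0.707, -0.006, 0.707, 0.006]
wrist_force: [0.3, 0.0, -0.3]
gripper_width: 0.0426
```

```bash
python3 -m handwheel '[[0,0,-0.001,0],[0,0,0,0]]'
```

```text
time_s: 12.45
tcp_pos: [0.5886, 0.1843, 0.0767]
tcp_rot: [0.707, -0.006, 0.707, 0.006]
wrist_force: [-0.3, 0.0, 0.9]
gripper_width: 0.0426
```

```bash
python3 -m handwheel '[[0,0,-0.001,0],[0,0,0,0]]'
```

```text
time_s: 12.7
tcp_pos: [0.5876, 0.1843, 0.0767]
tcp_rot: [0.707, -0.006, 0.707, 0.006]
wrist_force: [-0.1, -0.1, -0.5]
gripper_width: 0.043
```

```bash
python3 -m handwheel '[[0,0,-0.001,0],[0,0,0,0]]'
```

```text
time_s: 12.95
tcp_pos: [0.5872, 0.1843, 0.0768]
tcp_rot: [0.707, -0.006, 0.707, 0.006]
wrist_force: [0.4, -0.8, 0.1]
gripper_width: 0.0427
```

```bash
python3 -m handwheel '[[0,0,-0.001,0],[0,0,0,0]]'
```

```text
time_s: 13.2
tcp_pos: [0.5868, 0.1843, 0.0768]
tcp_rot: [0.708, -0.006, 0.706, 0.006]
wrist_force: [3.5, -0.2, -2.1]
gripper_width: 0.043
```

```bash
python3 -m handwheel '[[0,0,-0.001,0],[0,0,0,0]]'
```

```text
time_s: 13.45
tcp_pos: [0.585, 0.1842, 0.0768]
tcp_rot: [0.707, -0.006, 0.707, 0.006]
wrist_force: [3.7, 0.2, -1.0]
gripper_width: 0.0426
```

```bash
python3 -m handwheel '[[0,0,-0.001,0],[0,0,0,0]]'
```

```text
time_s: 13.7
tcp_pos: [0.5837, 0.1842, 0.0768]
tcp_rot: [0.707, -0.006, 0.707, 0.006]
wrist_force: [3.5, 0.2, -0.8]
gripper_width: 0.0425
```

Contact, and it's sliding at about 4 N. So far this is within the play.

```bash
python3 -m handwheel '[[0,0,-0.001,0],[0,0,0,0]]'
```

```text
time_s: 13.95
tcp_pos: [0.5826, 0.1842, 0.0768]
tcp_rot: [0.707, -0.006, 0.707, 0.006]
wrist_force: [3.9, -1.2, 0.3]
gripper_width: 0.0427
```

```bash
python3 -m handwheel '[[0,0,-0.0005,0],[0,0,0,0]]'
```

```text
time_s: 14.2
tcp_pos: [0.5823, 0.1842, 0.0768]
tcp_rot: [0.707, -0.006, 0.707, 0.006]
wrist_force: [2.5, -0.0, -0.2]
gripper_width: 0.0429
```

```bash
python3 -m handwheel '[[0,0,-0.0005,0],[0,0,0,0]]'
```

```text
time_s: 14.45
tcp_pos: [0.5818, 0.1842, 0.0768]
tcp_rot: [0.707, -0.006, 0.707, 0.006]
wrist_force: [3.3, 0.5, -0.6]
gripper_width: 0.0426
```

```bash
python3 -m handwheel '[[0,0,-0.0005,0],[0,0,0,0]]'
```

```text
time_s: 14.7
tcp_pos: [0.5812, 0.1842, 0.0768]
tcp_rot: [0.707, -0.006, 0.707, 0.006]
wrist_force: [3.1, 0.2, -0.3]
gripper_width: 0.0426
```

```bash
python3 -m handwheel '[[0,0,-0.001,0],[0,0,0,0]]'
```

```text
time_s: 14.95
tcp_pos: [0.5801, 0.1842, 0.0768]
tcp_rot: [0.707, -0.006, 0.707, 0.006]
wrist_force: [3.7, 0.1, 0.7]
gripper_width: 0.0428
```

```bash
python3 -m handwheel '[[0,0,-0.001,0],[0,0,0,0]]'
```

```text
time_s: 15.2
tcp_pos: [0.5791, 0.1841, 0.0768]
tcp_rot: [0.707, -0.006, 0.707, 0.006]
wrist_force: [3.6, -0.4, 0.6]
gripper_width: 0.0429
```

```bash
python3 -m handwheel '[[0,0,-0.001,0],[0,0,0,0]]'
```

```text
time_s: 15.45
tcp_pos: [0.5781, 0.1841, 0.0768]
tcp_rot: [0.707, -0.006, 0.707, 0.006]
wrist_force: [2.5, 0.2, 0.8]
gripper_width: 0.0424
```

```bash
cat >> h.py <<'E'
def wmeas(f):
    m=bot.camera_model('wrist');K=np.array(m['mtx']);M=np.array(m['mount'])
    s,R=st();_,d=snap('wrist',f)
    v,u=np.mgrid[:400,:640]
    P=np.stack([(u-K[0,2])/K[0,0]*d,(v-K[1,2])/K[1,1]*d,d,np.ones_like(d)],-1)@M.T
    L=(P[...,:3]@R.T+s['tcp_pos']-O)@np.stack([X,Yc,[0,0,1]],1)
    k=(d>0)&(L[...,1]>.17)&(L[...,1]<.19)&(L[...,0]<.035)&(L[...,0]>-.18)&(abs(L[...,2])<.015)
    print('bar',k.sum(),np.percentile(L[k][:,0],[5,50,95]),'z',np.median(L[k][:,2]))
E
python3 -c "
from h import *
wmeas('w6')"
```

```text
bar 967 [-0.00964599 -0.00563202 -0.00095931] z 0.004518642818013091
```

View pics/w6.png

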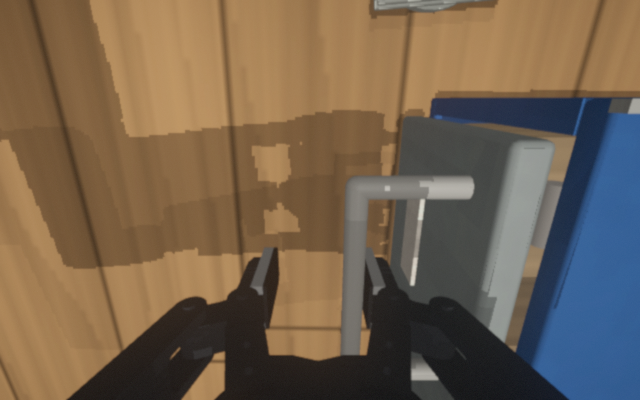

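The bar has moved 8 mm out, the drawer front shows an open gap (540,200), and force is still only 3.5 N. That makes the left drawer the free one. I'll pull it out.

```bash
python3 -m handwheel '[[0,0,-0.003,0],[0,0,-0.005,0],[0,0,-0.006,0],[0,0,-0.006,0],[0,0,-0.006,0],[0,0,-0.006,0],[0,0,-0.006,0],[0,0,-0.006,0],[0,0,-0.006,0]]'
```

```text
time_s: 16.62
tcp_pos: [0.5279, 0.1832, 0.0767]
tcp_rot: [0.707, -0.006, 0.707, 0.006]
wrist_force: [4.4, -0.9, 1.4]
gripper_width: 0.0426
```

```bash
python3 -m handwheel '[[0,0,-0.006,0],[0,0,-0.006,0],[0,0,-0.006,0],[0,0,-0.006,0],[0,0,-0.006,0],[0,0,-0.006,0],[0,0,-0.006,0],[0,0,-0.006,0],[0,0,-0.006,0]]'; python3 -c "
from h import *
wmeas('w7');rel(O)"
```

```text
time_s: 17.75
tcp_pos: [0.4738, 0.1823, 0.0767]
tcp_rot: [0.707, -0.006, 0.707, 0.006]
wrist_force: [4.5, -3.0, 1.6]
gripper_width: 0.0427
bar 2508 [-0.11329831 -0.063551   -0.06287602] z 0.004225121813052304
t 17.8 tcp [0.4723 0.1824 0.0766] shift in tool [-0.0463 -0.1504  0.1281]
[[-0.003 -0.017  1.   ]
 [-0.     1.     0.017]
 [-1.    -0.    -0.003]]
jaw yaw 0.0171389292694794 F chest [ 1.78 -1.49  1.44] q6 [1.470e-01 5.840e-01 1.843e+00 1.000e-03 7.170e-01 1.300e-01]
```

```bash
python3 -m handwheel '[[0,0,-0.005,0],[0,0,-0.005,0],[0,0,-0.005,0],[0,0,-0.004,0],[0,0,-0.002,0],[0,0,0,0]]'
```

```text
time_s: 18.55
tcp_pos: [0.4523, 0.182, 0.0766]
tcp_rot: [0.706, -0.006, 0.708, 0.006]
wrist_force: [2.3, 0.8, -1.5]
gripper_width: 0.0426
```

```bash
python3 -m handwheel '[[0,0,-0.002,0],[0,0,0,0]]'
```

```text
time_s: 18.8
tcp_pos: [0.451, 0.182, 0.0767]
tcp_rot: [0.707, -0.006, 0.707, 0.006]
wrist_force: [2.4, 0.1, -2.1]
gripper_width: 0.0427
```

```bash
python3 -m handwheel '[[0,0,-0.002,0],[0,0,0,0]]'
```

```text
time_s: 19.05
tcp_pos: [0.449, 0.1819, 0.0767]
tcp_rot: [0.707, -0.006, 0.707, 0.006]
wrist_force: [2.5, -0.1, -2.0]
gripper_width: 0.0432
```

```bash
python3 -m handwheel '[[0,0,-0.001,0],[0,0,0,0]]'
```

```text
time_s: 19.3
tcp_pos: [0.4482, 0.1819, 0.0767]
tcp_rot: [0.707, -0.006, 0.707, 0.006]
wrist_force: [2.9, 0.0, -2.5]
gripper_width: 0.0431
```

```bash
python3 -m handwheel '[[0,0,-0.001,0],[0,0,0,0]]'
```

```text
time_s: 19.55
tcp_pos: [0.4477, 0.1819, 0.0768]
tcp_rot: [0.707, -0.006, 0.707, 0.006]
wrist_force: [4.6, 1.1, -2.6]
gripper_width: 0.0428
```

```bash
python3 -m handwheel '[[0,0,-0.001,0],[0,0,0,0]]'
```

```text
time_s: 19.8
tcp_pos: [0.4477, 0.1819, 0.0768]
tcp_rot: [0.708, -0.006, 0.706, 0.006]
wrist_force: [6.0, 0.0, -3.6]
gripper_width: 0.043
```

```bash
python3 -m handwheel '[[0,0,-0.001,0],[0,0,0,0]]';python3 -c "
from h import *
wmeas('w8')"
```

```text
time_s: 20.05
tcp_pos: [0.4478, 0.182, 0.0769]
tcp_rot: [0.709, -0.006, 0.705, 0.006]
wrist_force: [7.3, -0.0, -6.1]
gripper_width: 0.0429
bar 2496 [-0.13945362 -0.08973512 -0.08903864] z 0.004177512271842779
```

View pics/w8.png

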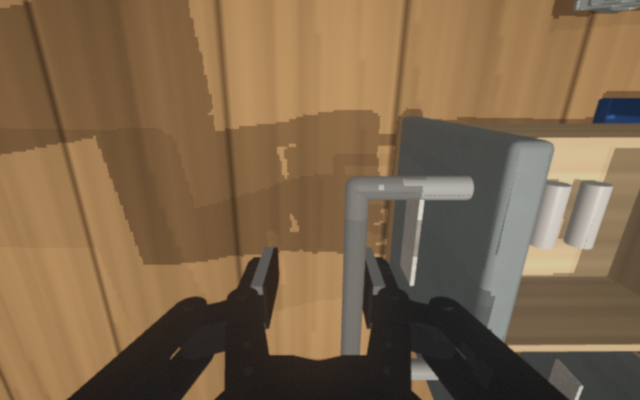

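The tool stopped advancing at 0.4477 m while force rose, so this is the end stop, about 138–140 mm out. I'll unhook and lift.

```bash
python3 -m handwheel '[[0,0,0.003,0],[0,0,0.003,0],[0,0,0.003,0],[0,0,0.003,0],[0,0,0,0]]'; python3 -m handwheel '[[-0.005,0,0,0],[-0.01,0,0,0],[-0.01,0,0,0],[-0.02,0,0,0],[-0.02,0,0,0],[-0.02,0,0,0],[-0.02,0,0,0],[-0.02,0,0,0],[-0.01,0,0,0],[0,0,0,0]]'
python3 -c "
from h import *
wmeas('w9');snap('side','sd9');snap('scene','sc9')"
```

```text
time_s: 20.72
tcp_pos: [0.4572, 0.182, 0.0767]
tcp_rot: [0.707, -0.006, 0.707, 0.006]
wrist_force: [0.1, -0.7, -0.1]
gripper_width: 0.0426
time_s: 21.98
tcp_pos: [0.4576, 0.1821, 0.2126]
tcp_rot: [0.708, -0.006, 0.706, 0.006]
wrist_force: [0.1, 0.0, -0.9]
gripper_width: 0.0426
bar 438 [-0.13975173 -0.13275285 -0.08933358] z 0.004250740541999171
```

View pics/w9.png

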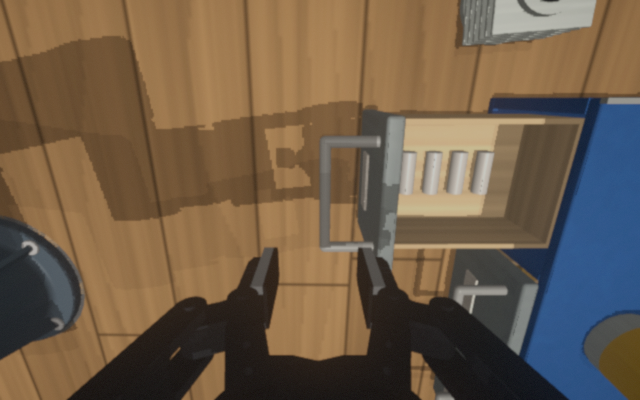

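View pics/sd9.png

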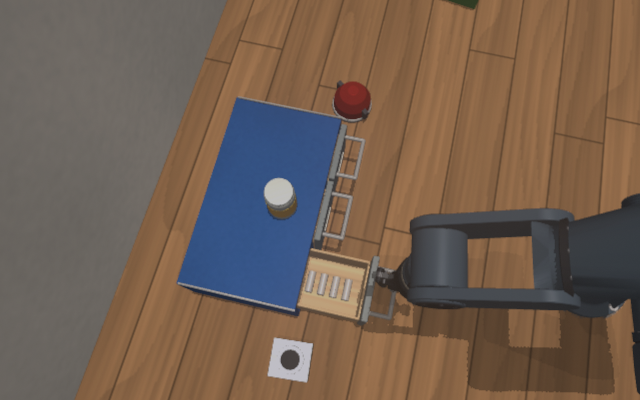

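The left drawer is fully out and the mid and right drawers are shut. The tin (280,192), headlamp (352,100) and barrel (290,358) are where they were. The gripper is clear above. Handing in.

```bash
python3 -c "
from h import *
a=cv2.imread('pics/side0.png').astype(int);b=cv2.imread('pics/sd9.png').astype(int)
for n,(x0,x1,y0,y1) in dict(lamp=(325,375,75,125),barrel=(262,318,332,385),tin=(258,302,172,222),handles=(322,368,130,242)).items(): print(n,(abs(a-b).sum(2)[y0:y1,x0:x1]>60).mean())
print(bot.close_job())"
```

```text
lamp 0.0
barrel 0.0
tin 0.0
handles 0.0
the job is handed in; nothing more can be done
None
```

The left drawer was the unlocked one. I pulled it out to its end stop and handed the job in at about 22 s of the 54 s allowed.

**How I found it:** I hooked one finger behind the left handle and pulled in steps of 1 mm or less. The drawer slid past the 4 mm lock play at only 3–4 N, so I never touched the middle or right drawer.

**Last checks:**
- **Left drawer:** the tool stopped advancing after about 139 mm of travel while the force rose to about 7 N sideways. The wrist camera put the bar 138 mm out after release.
- **Other drawers and bystanders:** a before/after comparison from the side camera showed no changed pixels at the two shut handles, the tin, the headlamp or the barrel.
- **Robot:** the gripper was lifted clear and the wrist force was about zero.

**What disagreed:**
- **Fingertip position:** the wrist camera showed the fingertips about 30 mm behind the reported tool point, where the task text puts them 19 mm ahead. My first pull passed above the bar without touching it, and I then went 46 mm lower.
- **Brief contact:** at the bottom of that descent the wrist felt about 7 N upward for a moment. I did not identify the cause, and it cleared when I backed off.

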